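# Clamp a key tag and hold the loupe at its focal height

### The arm

A 6-joint arm with a two-finger parallel gripper is mounted at the origin on a cart in front of the work surface, level with it; the furniture and walls round the work are solid. World frame = base frame: x ahead of the robot, y to its left, z up, the work surface at z = 0. Lengths are in m, angles in rad, forces in N, time in s.
With the tool pointing down it reaches from about 0.25 to 0.775 m from the base axis. Payload 4 kg.
Tool frame: the origin (TCP) lies at the very end of the fingers, on their centre line; the grasp point (between the pads) lies 19 mm behind it; x points along the fingers, y is the direction in which the jaws open and shut, and the axes are right-handed (so a half turn about x gives the same grasp; the last joint's range is limited). The gripper opens to 94 mm and grips with 3 to 60 N. Pads are 16 mm wide; open, the fingers measure 119 mm over their backs; the gripper's body (75 mm by 177 mm) begins 78 mm behind the grasp point.
Start: joints at [1.17, 0.087, 1.371, -0, 1.684, -0.103], TCP at [0.161, 0.526, 0.206] pointing down, gripper open.
Joint ranges: [-3.1, 3.1], [-0.76, 2.03], [0.27, 2.55], [-1.08, 4.22], [0.17, 2.65], [-2.57, 2.57]. Speed limits (rad/s): [2.79, 2.79, 3.14, 3.14, 3.14, 3.14].

### API

Orientations are given as [roll, pitch, yaw] about the fixed x, y, z axes, in that order (R = Rz(yaw) Ry(pitch) Rx(roll)).
In Python, from bench import robot gives the robot as it stands.
- The arm moves only by the tool carry_out, never from a script. Its argument "targets" is a list of rows, each a list of 5 numbers: the closure, from 0 (fully open) to 1 (shut), then the shift along the tool's x, y, z in cm, then the turn about the tool's x in degrees. In form: [[fingers, tx, ty, tz, turn], ...]. A call has 1 to 20 rows; each row shifts and turns the commanded pose from where the row before left it, along the tool's axes as they then stand; what a row does not reach is not made up. A row lasts 1/10 s, in which the tool goes at most 50 mm and 8.59 degrees, less where a joint would pass 70% of its speed; a pose out of reach is approached as far as the arm can. A call is refused whole if a number of a shift passes 5 or a number of a turn 8.59, either way. A call with a gripper value outside its range is refused whole. The fingers move at their own pace and stop on an object; the grip force is fixed at half the most. Time passes only in rows, so rows that do not move let the fingers close. It gives the time, the measured TCP pose, the force and the opening at its end, in the units of the state.
- robot.get_obs(): the state, without advancing time (a new reading comes with each control period).
- robot.snapshot(name): name is "scene" or "top" or "wrist"; returns a dict with "image" (400x640x3 uint8, red, green, blue), "camera_matrix" (3x3 intrinsics, pixels), "pose" (4x4, takes a point from camera to world coordinates). Camera axes: x right, y up, looking along -z (the intrinsics and any distortion apply to the point x, -y, -z); pixel columns grow to the right and rows downward; lengths in m; the calibration is good to about 2 mm. A picture is of the moment at which its call begins. There is no depth.
- robot.close_job(): hands the job in, once; it reports no verdict.
The state is a dict: "time": time; "joint_positions": joint angles; "qvel": joint speeds; "joint_torque": joint torques, N m; "tool_pos": TCP position; "ee_rot": TCP orientation; "wrist_force": force on the tool from outside, world axes, zero at the start; "wrist_torque": the same for the moment, N m; "width": finger opening in m.
Only numpy, scipy, OpenCV 4.12 (cv2) and the standard library are available. Lean on these libraries where they do the work, as an engineer would, in place of code of your own. Each camera call takes 0.05 s, during which the arm holds its last target. There are 200 camera calls.

### The job

Check the key tag that lies in the inspection fixture: first fold the hinged hold-down frame fully down over it. Then pick up the loupe by its handle and hold it level over the tag, lens centred on the tag and the middle of its rim at the height of the pointer on the fixture's post, clear of the fixture. Finish still holding it there, steady; leave the post's pointer and the other things on the desk where they are.

Things in the scene. Friction and masses are not known exactly. Their poses are not given: they have to be found in the camera images.
- fixture: Flat aluminium inspection fixture, fixed on the desk (place and yaw vary). Plate 135 x 175 mm, top face 16 mm above the desk, from x -60 to +75 and y -60 to +115 mm. Origin: on the desk under the centre of the tag nest; z up. At x 55, y 95 mm stands a steel post, 10 mm thick, its 16 mm wide top knob ending 168 mm above the desk.
- nest (a point): Centre of the tag nest on the plate's top face, 16 mm above the desk, ringed by locating strips 5 mm high.
- tag: White plastic key tag, 26 x 58 x 8 mm (x, y, z), loose, lying flat in the nest, long side along the fixture's y; origin at the centre of its underside.
- hold_frame (a joint): Angle of the steel hold-down frame, rad: 0 = flat down over the tag; starts at 0.7 to 1.25, raised. Its stiff hinge keeps any angle; 1 to 2 N at the tab moves it. 84 mm wide, 5 mm thick, 34 x 50 mm window; when down it reaches from the hinge to the fixture's -x. Push it down on its outer (upper) face; at 0 it meets a stop, that face 30.5 mm above the desk.
- frame_hinge (a point): Middle of the frame's hinge axis, 28 mm above the desk, fixed on the fixture at its x = 45 mm; the axis is along the fixture's y.
- frame_tab (a point): Middle of the outer (upper) face of the frame's dark end tab, 102 mm from the hinge; the tab is 34 mm wide and runs from 90 to 113 mm from the hinge. The point's x axis points along the frame to the hinge, its z axis out of the outer face.
- focal_mark (a point): Tip of the thin level pointer (3 mm rod, 22 mm long) on the collar of the post; it points to the fixture's -y. The height of this point, 100 to 150 mm above the desk, differs from run to run: it is the focal height for the middle of the lens. The collar stays where it is unless pushed.
- loupe: Reading loupe lying flat on the desk left or right of the fixture: round dark rim 64 mm across, 22 mm high, round a clear lens; straight black handle 16 mm wide, 20 mm high along its -x axis, 41 to 139 mm from the lens centre. Origin: under the lens centre, level with the underside; z up. 80 to 150 g; balances 40 to 60 mm from the lens centre.
- lens (a point): Centre of the lens, at the middle of the rim's height, 11 mm above the loupe's underside.
- loupe_grip (a point): A good place to grip the loupe, across the 16 mm width (along the loupe's y): on the handle, 68 mm from the lens centre, 12 mm above its underside.
- tape_measure: Yellow tape measure, 31 x 73 x 58 mm, on the other side of the fixture; a bystander. Origin at the centre of its underside.
- insert_tin: Round tin with a blue lid, 66 mm across, 33 mm high, behind the fixture; a bystander. Origin at the centre of its underside.

How it is judged:
By the outcome, as a careful person would: the job done as asked, in the order asked, and still so for the second after the job is handed in, while the arm keeps its last pose, push and grip.
It also fails if it takes over 58 s, if anything falls off the work surface, if the arm or the gripper's body presses on something with over 40 N, if the wrist force passes 120 N, or if a joint passes its speed limit or range.

## Working session

There is one attempt and no reset: what is moved stays moved. The work goes in short steps, Python scripts to look and compute and a tool call to move; the robot and the scene stay as the last step left them, time stands still between calls to the robot, and variables do not carry over. Pictures are saved under pics/ and viewed, about 8 in all and at most 12, crops included, and the job is handed in when it is done.

Besides the shell and the picture viewer there is one more tool, called after ">>>" as a command line: name --pt "numbers of a row" for each row, then --argument value for the rest. carry_out: Moves the arm, as the interface text tells. Its arguments: {"type":"object","properties":{"targets":{"type":"array","items":{"type":"array","items":{"type":"number"}}}},"required":["targets"]}

```bash
mkdir -p pics; ls; python3 - <<'E'
from bench import robot
import cv2,pickle
o=robot.get_obs()
for k,v in o.items(): print(k,v)
S={}
for n in("scene","top"):
    s=robot.snapshot(n);S[n]=s;cv2.imwrite(f'pics/{n}0.png',s['image'][:,:,::-1]);print(n,s['camera_matrix'],s['pose'],[k for k in s])
pickle.dump(S,open('s0.pkl','wb'))
E
```

```text
pics
time 0.0
joint_positions [ 1.16989845e+00  8.79384031e-02  1.37225027e+00  1.75544897e-05
  1.68361092e+00 -1.03138842e-01]
qvel [-1.18174713e-03  1.88712370e-04  1.74707250e-05  1.35998049e-03
  1.27184937e-03 -3.24419208e-04]
joint_torque [-1.45759611e-05 -3.40193796e+01 -3.02420712e+01  7.18251150e-02
  3.32641869e-02 -1.61130342e-04]
tool_pos [0.1611593  0.52527811 0.20431529]
ee_rot [-1.68184064  1.56858932 -1.97959772]
wrist_force [-5.31869976e-01  2.54466937e-01 -4.68716105e-04]
wrist_torque [-0.03738284  0.00450838 -0.01436756]
width 0.09398339608104846
scene [[441.9184005    0.         324.04649622]
 [  0.         441.9184005  207.85508071]
 [  0.           0.           1.        ]] [[ 0.53309894  0.5858404  -0.61040687 -0.07639913]
 [-0.84602663  0.36344105 -0.39006352 -0.42475614]
 [-0.00666806  0.72436292  0.68938661  0.88685702]
 [ 0.          0.          0.          1.        ]] ['image', 'camera_matrix', 'pose']
top [[401.21080879   0.         316.66374777]
 [  0.         401.21080879 205.83732585]
 [  0.           0.           1.        ]] [[ 0.01944349  0.9953081  -0.09478262  0.50359202]
 [-0.99974917  0.01830076 -0.01291074 -0.00871404]
 [-0.01111557  0.09500987  0.99541427  1.11767473]
 [ 0.          0.          0.          1.        ]] ['image', 'camera_matrix', 'pose']
```

View pics/scene0.png

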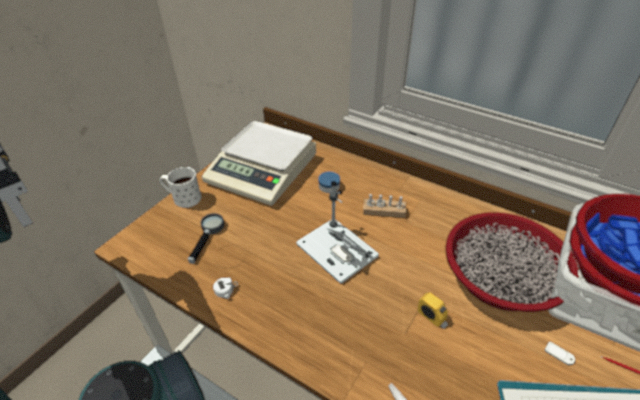

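View pics/top0.png

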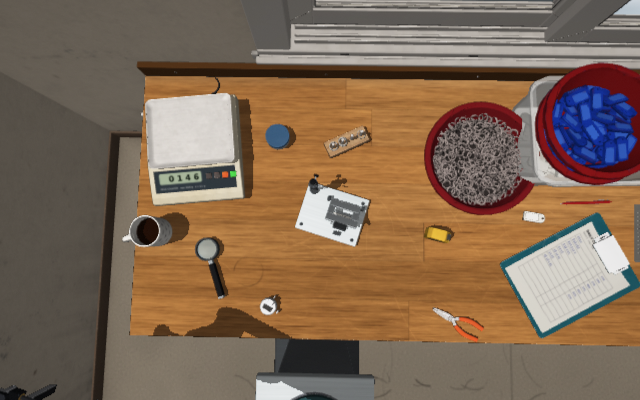

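The scene shows the fixture at top-picture (333,215) with its post at (315,185). The loupe is at (208,250) with its handle running to (220,295), the tape is at (438,233) and the tin at (278,136). I'll enlarge these next.

```bash
python3 - <<'E'
import cv2,pickle,numpy as np
S=pickle.load(open('s0.pkl','rb'))
a=S['top']['image'][170:250,285:385,::-1];b=S['scene']['image'][170:285,285:385,::-1]
a=cv2.resize(a,None,fx=7,fy=7,interpolation=cv2.INTER_CUBIC)[:,:400*2]
b=cv2.resize(b,None,fx=5,fy=5,interpolation=cv2.INTER_CUBIC)
cv2.imwrite('pics/topc.png',a);cv2.imwrite('pics/scenec.png',b)
E
```

```text
(no output)
```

View pics/topc.png

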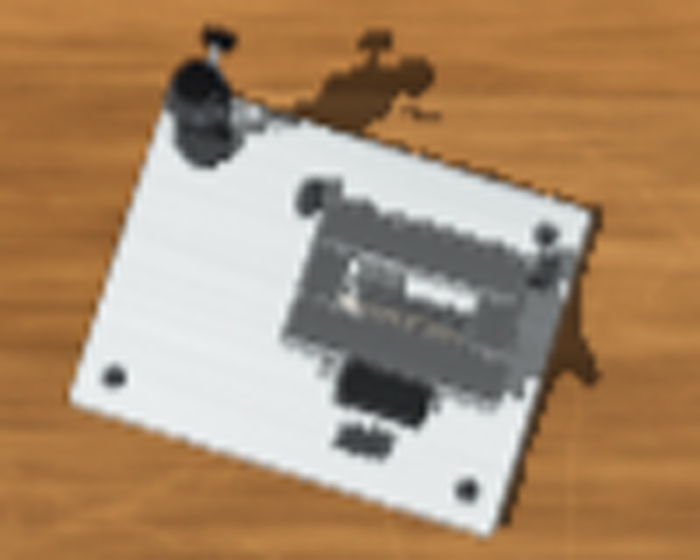

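View pics/scenec.png

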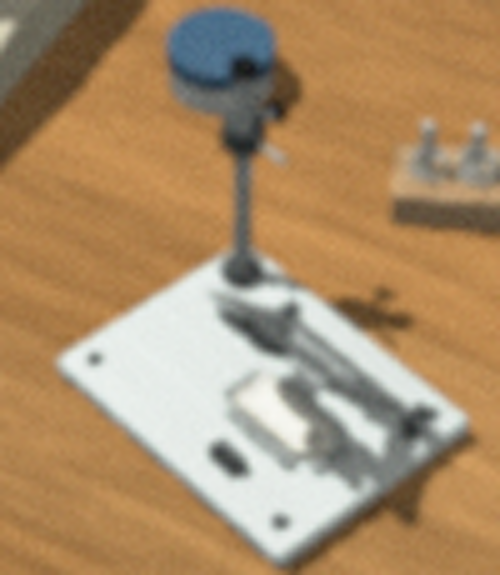

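The top crop shows white plate corners at (597,208), (490,535) and (72,400), with the dark tab at (385,390). The scene crop shows the pointer as the light rod ending at (285,160), so full-picture (342,202). The frame is raised steeply.

```bash
cat > h.py <<'E'
import cv2,pickle,numpy as np
def ray(s,uv):
    K,P=s['camera_matrix'],s['pose']
    uv=np.atleast_2d(np.asarray(uv,float));d=np.c_[(uv[:,0]-K[0,2])/K[0,0],-(uv[:,1]-K[1,2])/K[1,1],-np.ones(len(uv))]
    return P[:3,3],d@P[:3,:3].T
def onplane(s,uv,p0=None,n=(0,0,1),z=0):
    c,d=ray(s,uv);n=np.array(n,float);p0=np.array([0,0,z]) if p0 is None else p0
    return c+d*(((p0-c)@n)/(d@n))[:,None]
def proj(s,p):
    K,P=s['camera_matrix'],s['pose'];q=(np.atleast_2d(p)-P[:3,3])@P[:3,:3]
    return np.c_[K[0,0]*q[:,0]/-q[:,2]+K[0,2],K[1,1]*-q[:,1]/-q[:,2]+K[1,2]]
def big(m):
    c,_=cv2.findContours(m.astype(np.uint8),cv2.RETR_EXTERNAL,cv2.CHAIN_APPROX_NONE);return max(c,key=cv2.contourArea)[:,0,:].astype(float)
E
cat > a.py <<'E'
from h import *
S=pickle.load(open('s0.pkl','rb'));T=S['top'];C=S['scene']
def sub(s,x0,x1,y0,y1,f):
    im=s['image'][y0:y1,x0:x1].astype(int);return big(f(im))+[x0,y0]
for s,(b) in((T,(285,385,170,250)),(C,(285,385,215,285))):
    c=sub(s,*b,lambda i:(i.min(2)>150)|((i.max(2)-i.min(2)<25)))
    w=onplane(s,c,z=.016)
    r=cv2.minAreaRect((w[:,:2]*1000).astype(np.float32));print('plate',r,cv2.boxPoints(r).round(1).tolist())
c=sub(T,180,240,225,310,lambda i:i.max(2)<85)
w=onplane(T,c,z=.021)*1000
r=cv2.minAreaRect(w[:,:2].astype(np.float32));print('loupe',r,cv2.boxPoints(r).round(1).tolist())
c=sub(C,180,235,205,270,lambda i:i.max(2)<85)
w=onplane(C,c,z=.021)*1000
r=cv2.minAreaRect(w[:,:2].astype(np.float32));print('loupeC',r)
E
python3 a.py; python3 - <<'E'
import cv2,pickle,numpy as np
S=pickle.load(open('s0.pkl','rb'))
a=S['top']['image'][225:305,180:245,::-1];b=S['scene']['image'][205:270,175:240,::-1]
a=cv2.resize(a,(390,480),interpolation=cv2.INTER_CUBIC);b=cv2.resize(b,(390,390),interpolation=cv2.INTER_CUBIC)
o=np.zeros((480,780,3),np.uint8);o[:,:390]=a;o[:390,390:]=b;cv2.imwrite('pics/loupe.png',o)
E
```

```text
plate ((598.55078125, -40.19702911376953), (175.2367706298828, 156.2942657470703), 72.93370819091797) [[498.1000061035156, -101.0], [647.5, -146.89999389648438], [699.0, 20.600000381469727], [549.5999755859375, 66.5]]
plate ((587.5048828125, -37.86143493652344), (190.54364013671875, 144.3140106201172), 73.42327117919922) [[491.20001220703125, -108.5999984741211], [629.5, -149.8000030517578], [683.7999877929688, 32.900001525878906], [545.5, 74.0]]
loupe ((436.2640686035156, 288.96295166015625), (158.9635009765625, 75.2330551147461), 7.492712497711182) [[352.6000061035156, 315.8999938964844], [362.3999938964844, 241.3000030517578], [520.0, 262.0], [510.20001220703125, 336.6000061035156]]
loupeC ((421.851318359375, 266.6227111816406), (153.90817260742188, 40.57246017456055), 9.239128112792969)
```

View pics/loupe.png

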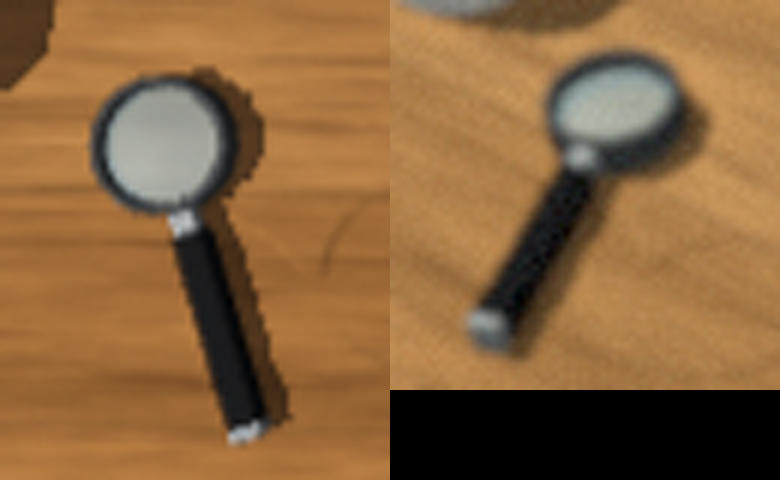

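```bash
cat > b.py <<'E'
from h import *
S=pickle.load(open('s0.pkl','rb'));T=S['top'];C=S['scene']
up=lambda p,f,o:(np.array(p,float)+.5)/f-.5+o
def rigid(A,B):
    a,b=A.mean(0),B.mean(0);H=(A-a).T@(B-b);th=np.arctan2(H[0,1]-H[1,0],H[0,0]+H[1,1])
    R=np.array([[np.cos(th),-np.sin(th)],[np.sin(th),np.cos(th)]]);t=b-R@a
    return th,R,t,np.linalg.norm(A@R.T+t-B,axis=1)*1000
F=np.array([[-60,115],[-60,-60],[75,-60]])/1000.
wt=onplane(T,up([[72,400],[490,535],[597,208]],7,[285,170]),z=.016)[:,:2]
wc=onplane(C,up([[58,362],[280,555],[470,420]],5,[285,170]),z=.016)[:,:2]
for n,A,B in(('top',F,wt),('scene',F,wc),('both',np.r_[F,F],np.r_[wt,wc])):
    th,R,t,e=rigid(A,B);print(n,'yaw',th.round(4),'origin',t.round(4),'err mm',e.round(1))
# pointer in plane x_f=55
n=np.r_[R@[1,0],0];p0=np.r_[R@[.055,0]+t,0]
toF=lambda p:np.r_[R.T@(p[:2]-t),p[2]]*1000
for nm,uv in(('tip',(286,161)),('rod root',(258,143)),('knob top',(245,66)),('base',(243,268))):
    print(nm,toF(onplane(C,up([uv],5,[285,170]),p0,n)[0]).round(1))
# tab in plane y_f=0
n=np.r_[R@[0,1],0];p0=np.r_[t,0]
for nm,s,uv,f in(('tab top',T,(385,388),7),('tab scene',C,(300,330),5)):
    p=toF(onplane(s,up([uv],f,[285,170]),p0,n)[0]);print(nm,p.round(1))
p=toF(onplane(T,up([(385,388)],7,[285,170]),p0,n)[0])
# tab: ray top in xf-zf with radius 102
c,d=ray(T,up([(385,388)],7,[285,170]));
for z in np.arange(.05,.14,.005):
    q=toF(onplane(T,up([(385,388)],7,[285,170]),z=z)[0]);print(round(z,3),q.round(1),'rad',np.hypot(q[0]-45,q[2]-28).round(1),'ang',np.arctan2(q[2]-28,45-q[0]).round(3))
def sub(s,x0,x1,y0,y1,f): return big(f(s['image'][y0:y1,x0:x1].astype(int)))+[x0,y0]
for n,s,b in(('T',T,(185,240,230,305)),('C',C,(180,235,205,270))):
    l=sub(s,*b,lambda i:(i.min(2)>110)&(i.max(2)-i.min(2)<60));(cx,cy),_=cv2.minEnclosingCircle(l.astype(np.float32))
    h=sub(s,*b[:2],b[2]+(28 if n=='T' else 27),b[3],lambda i:(i.max(2)<50))
    L=onplane(s,[[cx,cy]],z=.013)[0];w=onplane(s,h,z=.019)*1000
    r=cv2.minAreaRect(w[:,:2].astype(np.float32));g=np.array(r[0])/1000
    dv=L[:2]-g;print(n,'lens',L.round(4),'handle',r,'yaw',np.arctan2(dv[1],dv[0]).round(4),'dist',np.linalg.norm(dv).round(4))
E
python3 b.py
```

```text
top yaw -0.2924 origin [ 0.5747 -0.0616] err mm [1.6 1.7 0.2]
scene yaw -0.2858 origin [ 0.5707 -0.0643] err mm [2.3 2.7 1.7]
both yaw -0.2891 origin [ 0.5727 -0.0629] err mm [1.8 4.  2.1 4.7 0.4 3.4]
tip [ 55.   62.5 122.4]
rod root [ 55.   83.7 120.4]
knob top [ 55.   94.2 165.6]
base [55.  94.  20.6]
tab top [-16.7  -0.   18.8]
tab scene [ 7.6 -0.  80.5]
0.05 [-18.5   0.9  50. ] rad 67.2 ang 0.333
0.055 [-18.8   1.1  55. ] rad 69.3 ang 0.4
0.06 [-19.1   1.2  60. ] rad 71.7 ang 0.463
0.065 [-19.4   1.4  65. ] rad 74.3 ang 0.521
0.07 [-19.7   1.5  70. ] rad 77.2 ang 0.576
0.075 [-20.    1.7  75. ] rad 80.2 ang 0.626
0.08 [-20.3   1.8  80. ] rad 83.5 ang 0.672
0.085 [-20.6   1.9  85. ] rad 86.9 ang 0.715
0.09 [-20.9   2.1  90. ] rad 90.5 ang 0.755
0.095 [-21.2   2.2  95. ] rad 94.2 ang 0.791
0.1 [-21.5   2.4 100. ] rad 98.0 ang 0.825
0.105 [-21.8   2.5 105. ] rad 101.9 ang 0.856
0.11 [-22.1   2.7 110. ] rad 105.9 ang 0.885
0.115 [-22.4   2.8 115. ] rad 110.0 ang 0.912
0.12 [-22.7   3.  120. ] rad 114.2 ang 0.937
0.125 [-23.    3.1 125. ] rad 118.4 ang 0.96
0.13 [-23.3   3.3 130. ] rad 122.7 ang 0.981
0.135 [-23.6   3.4 135. ] rad 127.1 ang 1.001
T lens [0.4853 0.3046 0.013 ] handle ((404.5230712890625, 273.5258483886719), (90.52696228027344, 18.319499969482422), 19.25923728942871) yaw 0.3668 dist 0.0866
C lens [0.4765 0.2936 0.013 ] handle ((397.5233154296875, 265.44171142578125), (92.4215087890625, 18.732498168945312), 19.108280181884766) yaw 0.3425 dist 0.0838
```

```bash
cat >> h.py <<'E'
from scipy.spatial.transform import Rotation as Ro
def tool(o): return Ro.from_euler('xyz',o['ee_rot']).as_matrix(),np.array(o['tool_pos'])
def plan(o,p,yaw=None):
    """cm in tool axes to world TCP p; yaw = wanted world direction of tool y (mod pi)"""
    R,t=tool(o);print('tcp',t.round(4),'tool y yaw',np.arctan2(R[1,1],R[0,1]).round(4),'shift cm',((np.array(p)-t)@R*100).round(2))
    if yaw is not None:
        d=yaw-np.arctan2(R[1,1],R[0,1]);d=(d+np.pi/2)%np.pi-np.pi/2;print('turn deg (tool down => minus)',np.degrees(-d).round(2))
E
python3 - <<'E'
from h import *
from bench import robot
o=robot.get_obs();R,t=tool(o);print(R.round(3));s=robot.snapshot('wrist');P=s['pose'];print('cam in tool',((P[:3,3]-t)@R).round(3),(R.T@P[:3,:3]).round(3));print(s['camera_matrix'][0])
plan(o,[.40,.30,.30])
E
```

```text
[[-0.001  0.293  0.956]
 [-0.002  0.956 -0.293]
 [-1.    -0.002 -0.   ]]
cam in tool [-0.181 -0.    -0.076] [[ 0.001  0.261 -0.965]
 [ 1.    -0.001  0.   ]
 [-0.001 -0.965 -0.261]]
[342.40099625   0.         316.66905483]
tcp [0.1612 0.5253 0.2044] tool y yaw 1.273 shift cm [ -9.53 -14.55  29.44]
```

>>> carry_out --pt "0 -0.6 -1.9 3.85 0" --pt "0 -0.6 -1.9 3.85 0" --pt "0 -0.6 -1.9 3.85 0" --pt "0 -0.6 -1.9 3.85 0" --pt "0 -0.6 -1.9 3.85 0" --pt "0 -0.6 -1.9 3.85 0" --pt "0 -0.6 -1.9 3.85 0" --pt "0 -0.6 -1.9 3.85 0" --pt "0 0 0 0 0" --pt "0 0 0 0 0" --pt "0 0 0 0 0"

```text
time: 1.25
tool_pos: [0.4104, 0.2907, 0.2531]
ee_rot: [-2.969, 1.57, 3.017]
wrist_force: [-0.2, -0.4, 0.1]
width: 0.0935
```

```bash
python3 - <<'E'
from h import *
from bench import robot
o=robot.get_obs();print(o['time'],tool(o)[1]);s=robot.snapshot('wrist');pickle.dump(s,open('w1.pkl','wb'))
cv2.imwrite('pics/w1.png',s['image'][:,:,::-1])
print(proj(s,[[.4853,.3046,.013],[.4765,.2936,.013],[.404,.2735,.019]]))
E
```

```text
1.25 [0.41043533 0.29068758 0.25306968]
[[344.23721229 219.8948635 ]
 [334.18625722 216.06774311]
 [302.18550855 168.34122826]]
```

View pics/w1.png

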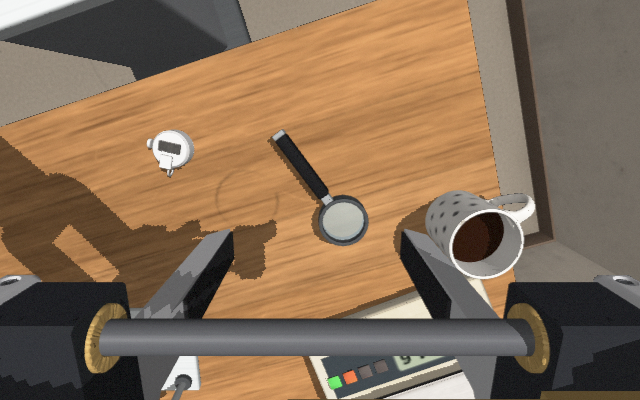

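The wrist picture shows the loupe's lens at (343,220) with the handle running up to (279,135). This matches the top camera's estimate of (344,220). The mug is well to the right at (475,245).

```bash
python3 - <<'E'
from h import *
s=pickle.load(open('w1.pkl','rb'));I=s['image'].astype(int)
def sub(x0,x1,y0,y1,f): return big(f(I[y0:y1,x0:x1]))+[x0,y0]
l=sub(305,385,188,255,lambda i:(i.min(2)>110)&(i.max(2)-i.min(2)<60));c,r=cv2.minEnclosingCircle(l.astype(np.float32));print(c,r)
L=onplane(s,[c],z=.016)[0]
h=sub(265,335,120,200,lambda i:i.max(2)<60);w=onplane(s,h,z=.018)*1000
q=cv2.minAreaRect(w[:,:2].astype(np.float32));g=np.array(q[0])/1000;d=L[:2]-g
print('lens',L.round(4),q,'yaw',np.arctan2(d[1],d[0]).round(4),'dist',np.linalg.norm(d).round(4))
E
```

```text
(342.6190490722656, 219.4761962890625) 20.675376892089844
lens [0.4831 0.3028 0.016 ] ((403.03240966796875, 274.38427734375), (90.49964904785156, 17.348234176635742), 19.38711166381836) yaw 0.3413 dist 0.085
```

>>> carry_out --pt "1 -0.25 -3.64 1.77 0" --pt "1 -0.25 -3.64 1.77 0" --pt "1 -0.25 -3.64 1.77 0" --pt "1 -0.25 -3.64 1.77 0" --pt "1 -0.25 -3.64 1.77 0" --pt "1 -0.25 -3.64 1.77 0" --pt "1 -0.25 -3.64 1.77 0" --pt "1 -0.25 -3.64 1.77 0" --pt "1 0 0 0 0" --pt "1 0 0 0 0" --pt "1 0 0 0 0"

```text
time: 2.4
tool_pos: [0.4609, -0.0282, 0.2734]
ee_rot: [2.113, 1.57, 1.818]
wrist_force: [0.3, 0.4, -0.1]
width: 0.0095
```

```bash
python3 - <<'E'
from h import *
from bench import robot
o=robot.get_obs();print(o['time'],tool(o)[1],o['width']);s=robot.snapshot('wrist');pickle.dump(s,open('w2.pkl','wb'))
cv2.imwrite('pics/w2.png',s['image'][:,:,::-1])
E
```

```text
2.4 [ 0.46094374 -0.02817017  0.27336272] 0.009491224850836479
```

View pics/w2.png

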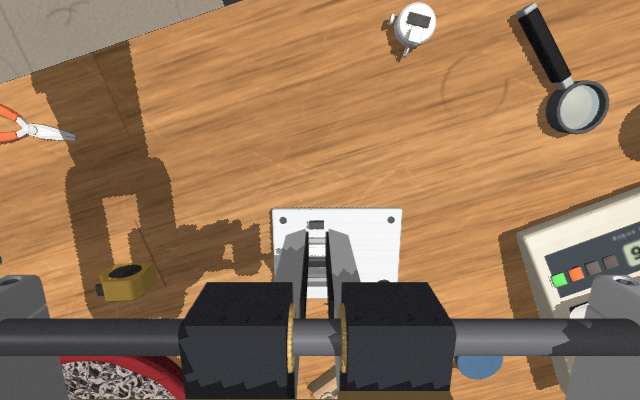

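The wrist picture shows the plate's near corners at (273,209) and (402,209), and the closed fingers hide the rest. I'll back off 12 cm to see the whole fixture.

>>> carry_out --pt "1 0 -0.5 -3.5 0" --pt "1 0 -0.5 -3.5 0" --pt "1 0 -0.5 -3.5 0" --pt "1 0 -0.5 -3.0 0" --pt "1 0 0 0 0" --pt "1 0 0 0 0" --pt "1 0 0 0 0"

```text
time: 3.15
tool_pos: [0.3268, -0.0089, 0.2733]
ee_rot: [0.913, 1.571, 0.616]
wrist_force: [0.1, 0.3, 0.9]
width: 0.0006
```

```bash
python3 - <<'E'
from h import *
from bench import robot
o=robot.get_obs();print(o['time'],tool(o)[1],o['width']);s=robot.snapshot('wrist');pickle.dump(s,open('w3.pkl','wb'))
im=s['image'][160:330,210:450,::-1]
cv2.imwrite('pics/w3.png',cv2.resize(im,None,fx=3.3,fy=3.3,interpolation=cv2.INTER_CUBIC))
s2=pickle.load(open('w2.pkl','rb'));print(onplane(s2,[[273,209],[402,209]],z=.016))
E
```

```text
3.15 [ 0.32683508 -0.00888333  0.2733444 ] 0.0006143476161298729
[[ 0.49967231 -0.10131767  0.016     ]
 [ 0.54976411  0.06375794  0.016     ]]
```

View pics/w3.png

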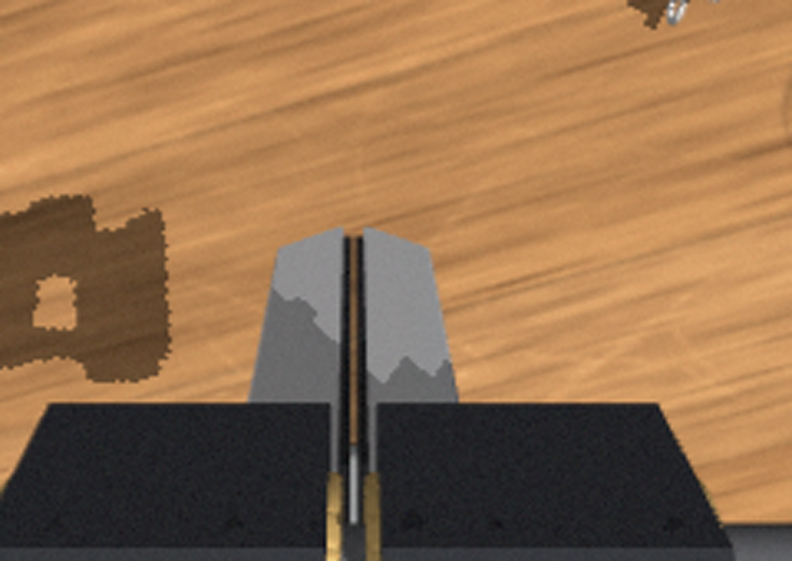

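That move went the wrong way, because the fixture lies below the fingers in this view. The corners seen in the previous wrist picture put the fixture origin at (0.574,-0.0625) with yaw -0.294, which agrees with the top camera. The tool axes already line up with the fixture, so I'll approach above the tab.

>>> carry_out --pt "1 0 0.35 4.0 0" --pt "1 0 0.35 4.0 0" --pt "1 0 0.35 4.0 0" --pt "1 0 0.35 4.0 0" --pt "1 0 0.35 4.0 0" --pt "1 0 0.35 4.0 0" --pt "1 3.7 0 0 0" --pt "1 3.8 0 0 0" --pt "1 3.8 0 0 0" --pt "1 0 0 0 0" --pt "1 0 0 0 0"

```text
time: 4.3
tool_pos: [0.562, -0.0596, 0.1596]
ee_rot: [-3.099, 1.568, 2.887]
wrist_force: [0.6, 0.3, 0.1]
width: 0.0005
```

```bash
cat >> h.py <<'E'
def tcpF(o,org=(.5743,-.0622),yaw=-.294):
    d=tool(o)[1]-[*org,0];c,s=np.cos(yaw),np.sin(yaw);R=tool(o)[0]
    print('t',round(o['time'],2),'tcp fixture mm',(np.array([c*d[0]+s*d[1],-s*d[0]+c*d[1],d[2]])*1000).round(1),'tool y rel',round(np.arctan2(R[1,1],R[0,1])-np.pi/2-yaw,4),'F',np.round(o['wrist_force'],1),'w',round(o['width'],4))
E
python3 -c "
from h import *
from bench import robot
tcpF(robot.get_obs())"
```

```text
t 4.3 tcp fixture mm [-12.6  -1.1 159.6] tool y rel -0.0037 F [0.6 0.3 0.1] w 0.0005
```

>>> carry_out --pt "1 2.0 0.05 0.33 0" --pt "1 2.0 0.05 0.33 0" --pt "1 0.8 0 -0.1 0" --pt "1 0.7 0 -0.1 0" --pt "1 0.7 0 -0.5 0" --pt "1 0.65 0 -0.7 0" --pt "1 0.65 0 -0.7 0" --pt "1 0.85 0 -0.55 0" --pt "1 0.85 0 -0.55 0" --pt "1 0.9 0 -0.4 0" --pt "1 0.9 0 -0.4 0" --pt "1 0.8 0 -0.4 0" --pt "1 0.8 0 -0.4 0" --pt "1 0 0 0 0" --pt "1 0 0 0 0"

```text
time: 5.8
tool_pos: [0.5221, -0.0464, 0.034]
ee_rot: [-3.114, 1.57, 2.872]
wrist_force: [-0.4, -0.1, 0.2]
width: 0.0003
```

```bash
python3 -c "
from h import *
from bench import robot
tcpF(robot.get_obs())"
```

```text
t 5.8 tcp fixture mm [-54.5  -0.   34. ] tool y rel -0.0037 F [-0.4 -0.1  0.2] w 0.0003
```

>>> carry_out --pt "1 0.2 0 0 0" --pt "1 0.15 0 0 0" --pt "1 0.1 0 0 0" --pt "1 0 0 0 0" --pt "1 0 0 0 0"

```text
time: 6.3
tool_pos: [0.523, -0.0466, 0.0307]
ee_rot: [0.178, 1.57, -0.12]
wrist_force: [-0.5, -0.4, 4.1]
width: 0.0005
```

>>> carry_out --pt "1 0.2 0 0 0" --pt "1 0 0 0 0" --pt "1 0 0 0 0"

```text
time: 6.6
tool_pos: [0.5231, -0.0466, 0.0304]
ee_rot: [0.099, 1.569, -0.199]
wrist_force: [-5.4, 0.4, 12.7]
width: 0.0006
```

>>> carry_out --pt "1 -2 0 0 0" --pt "1 -5 0 0 0" --pt "1 -5 0 0 0" --pt "1 -5 0 0 0" --pt "1 -5 0 0 0" --pt "1 -5 -1 3 0" --pt "1 0 -1 3 0" --pt "1 0 -1 3 0" --pt "1 0 -1 3 0" --pt "1 0 0 0 0" --pt "1 0 0 0 0" --pt "1 0 0 0 0"

```text
time: 7.8
tool_pos: [0.621, -0.1166, 0.2902]
ee_rot: [2.618, 1.57, 2.32]
wrist_force: [-0.2, 0.3, -0.2]
width: 0.0007
```

```bash
python3 - <<'E'
from h import *
from bench import robot
o=robot.get_obs();tcpF(o);s=robot.snapshot('wrist');s2=robot.snapshot('scene');pickle.dump((s,s2),open('w4.pkl','wb'))
a=cv2.resize(s['image'][40:240,230:450,::-1],None,fx=2,fy=2,interpolation=cv2.INTER_CUBIC)
cv2.imwrite('pics/w4.png',cv2.resize(s['image'][:240,180:500,::-1],None,fx=2.4,fy=2.4,interpolation=cv2.INTER_CUBIC))
E
```

```text
t 7.8 tcp fixture mm [ 60.5 -38.5 290.2] tool y rel -0.0033 F [-0.2  0.3 -0.2] w 0.0007
```

View pics/w4.png

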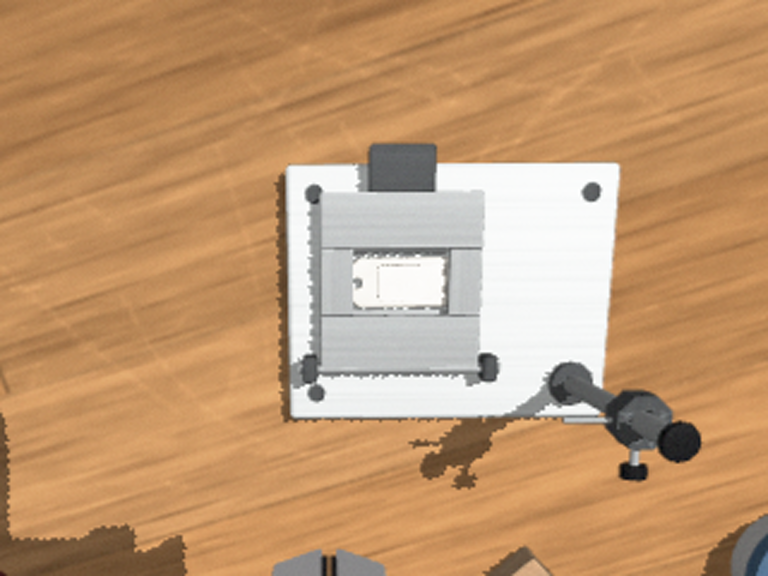

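The frame is flat and the tag shows in its window. The plate corners are at (287,165), (619,163) and (290,417), the tag is at (400,282), and the pointer tip is at (563,420) left of the collar.

```bash
cat > c.py <<'E'
from h import *
from scipy.optimize import least_squares
S=pickle.load(open('s0.pkl','rb'));s,s2=pickle.load(open('w4.pkl','rb'))
U=lambda p,f,o:(np.array(p,float)+.5)/f-.5+o
F=np.array([[-60,-60],[-60,115],[75,-60]])/1000
W=onplane(s,U([[287,165],[619,163],[290,417]],2.4,[180,0]),z=.016)[:,:2]
a,b=F.mean(0),W.mean(0);H=(F-a).T@(W-b);th=np.arctan2(H[0,1]-H[1,0],H[0,0]+H[1,1]);R=np.array([[np.cos(th),-np.sin(th)],[np.sin(th),np.cos(th)]]);t=b-R@a
print('fixture',th.round(4),t.round(4),'err',(np.linalg.norm(F@R.T+t-W,axis=1)*1000).round(1))
toF=lambda p:np.r_[R.T@(p[:2]-t),p[2]]*1000
print('tag ctr at z24',toF(onplane(s,U([[400,282]],2.4,[180,0]),z=.024)[0]).round(1))
n=np.r_[R@[1,0],0];p0=np.r_[R@[.055,0]+t,0]
C=S['scene']
for nm,uw,uc in(('tip',(563,420),(286,161)),('knob',(680,441),(245,66)),('root',(610,420),(258,143))):
    w=U([uw],2.4,[180,0]);c=U([uc],5,[285,170])
    c1,d1=ray(s,w);c2,d2=ray(C,c);A=np.c_[d1[0],-d2[0]];k=np.linalg.lstsq(A,c2-c1,rcond=None)[0];P,Q=c1+k[0]*d1[0],c2+k[1]*d2[0]
    print(nm,'tri',toF((P+Q)/2).round(1),'gap mm',(np.linalg.norm(P-Q)*1000).round(1),'plane w',toF(onplane(s,w,p0,n)[0]).round(1),'plane scene',toF(onplane(C,c,p0,n)[0]).round(1))
# scene enlarged post now
im=C['image'][175:230,320:355,::-1];im=cv2.resize(im,None,fx=10,fy=10,interpolation=cv2.INTER_CUBIC)
T=S['top'];jm=cv2.resize(T['image'][170:200,300:340,::-1],None,fx=10,fy=10,interpolation=cv2.INTER_CUBIC)
o=np.zeros((550,750,3),np.uint8);o[:,:350]=im;o[:300,350:]=jm;cv2.imwrite('pics/post.png',o)
E
python3 c.py
```

```text
fixture -0.2931 [ 0.5736 -0.0633] err [1.2 1.4 1.1]
tag ctr at z24 [-0.1  0.2 24. ]
tip tri [ 55.1  64.  120.7] gap mm 0.3 plane w [ 55.   63.6 121.7] plane scene [ 55.   64.2 120.7]
knob tri [ 55.1  96.6 163.6] gap mm 0.7 plane w [ 55.   97.  163.2] plane scene [ 55.   96.  163.9]
root tri [ 55.5  85.5 118.1] gap mm 0.8 plane w [ 55.   83.8 122. ] plane scene [ 55.   85.4 118.6]
```

View pics/post.png

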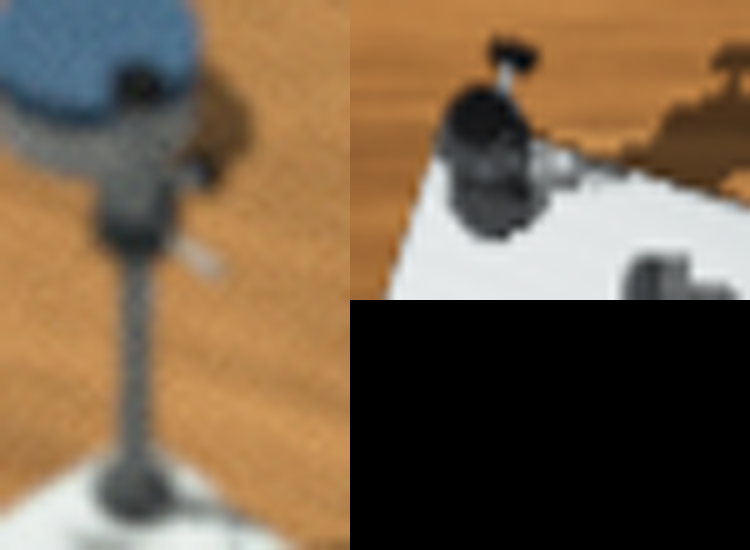

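The wrist view's fit is good: fixture (0.5736,-0.0633), yaw -0.293, with the tag centre on the nest. The pointer height is only known to about 121–124 mm, because the scene camera seems biased. I'll take one oblique wrist view from the -y side to pin it down.

>>> carry_out --pt "1 1.5 -2 0 0" --pt "1 1.5 -2 0 0" --pt "1 1.5 -2 0 0" --pt "1 1.5 -2 0 0" --pt "1 1.5 -2 0 0" --pt "1 1.5 0 0 0" --pt "1 0 0 0 0" --pt "1 0 0 0 0"

```text
time: 8.7
tool_pos: [0.5923, -0.2115, 0.2005]
ee_rot: [1.463, 1.57, 1.167]
wrist_force: [-0.3, 0.2, 0.5]
width: 0.0005
```

```bash
python3 - <<'E'
from h import *
from bench import robot
o=robot.get_obs();tcpF(o);s=robot.snapshot('wrist');pickle.dump(s,open('w5.pkl','wb'))
c,sn=np.cos(-.2931),np.sin(-.2931);R=np.array([[c,-sn],[sn,c]])
f2w=lambda p:np.r_[R@np.array(p[:2])+[.5736,-.0633],p[2]]
for p in((.055,.064,.122),(.055,.095,.168),(.055,.095,.016)): print(p,proj(s,f2w(p)).round(1))
u,v=proj(s,f2w((.055,.064,.122)))[0];x,y=int(u)-40,int(v)-45;print(x,y)
cv2.imwrite('pics/w5.png',cv2.resize(s['image'][y:y+90,x:x+120,::-1],None,fx=6,fy=6,interpolation=cv2.INTER_CUBIC))
E
```

```text
t 8.7 tcp fixture mm [  60.5 -137.7  200.5] tool y rel -0.0026 F [-0.3  0.2  0.5] w 0.0005
(0.055, 0.064, 0.122) [[572.8 197.1]]
(0.055, 0.095, 0.168) [[671.  215.2]]
(0.055, 0.095, 0.016) [[530.8 171.5]]
532 152
```

View pics/w5.png

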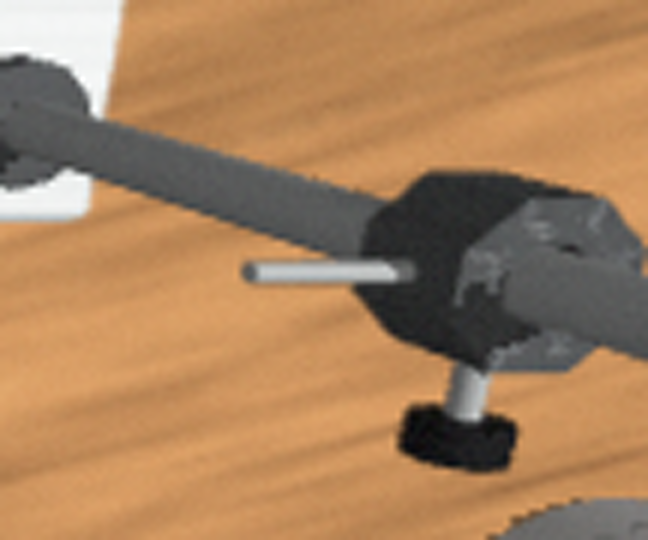

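```bash
python3 - <<'E'
from h import *
from bench import robot
s4,_=pickle.load(open('w4.pkl','rb'));s5=pickle.load(open('w5.pkl','rb'));s2=pickle.load(open('w2.pkl','rb'))
U=lambda p,f,o:(np.array(p,float)+.5)/f-.5+o
c,sn=np.cos(-.2931),np.sin(-.2931);R=np.array([[c,-sn],[sn,c]]);t=np.array([.5736,-.0633])
f2w=lambda p:np.r_[R@np.array(p[:2])+t,p[2]]
c1,d1=ray(s4,U([(563,420)],2.4,[180,0]));c2,d2=ray(s5,U([(248,272)],6,[532,152]))
k=np.linalg.lstsq(np.c_[d1[0],-d2[0]],c2-c1,rcond=None)[0];P,Q=c1+k[0]*d1[0],c2+k[1]*d2[0];m=(P+Q)/2
print('tip',(R.T@(m[:2]-t)*1000).round(1),(m[2]*1000).round(1),'gap',np.linalg.norm(P-Q)*1000)
print('corner (75,115,16) predicted crop px',((proj(s5,f2w((.075,.115,.016)))-[532,152]+.5)*6-.5).round(0),'seen ~ (88,217)')
print('lens w2',onplane(s2,[[579,106]],z=.016).round(4))
o=robot.get_obs();print(o['joint_positions'].round(2));plan(o,[.4213,.2809,.26],.340+np.pi/2)
E
```

```text
tip [54.7 63.1] 123.2 gap 0.14678394018730517
corner (75,115,16) predicted crop px [[ 87. 227.]] seen ~ (88,217)
lens w2 [[0.4834 0.3034 0.016 ]]
[-0.43  0.27  1.17  0.    1.7  -1.71]
tcp [ 0.5928 -0.2116  0.2013] tool y yaw 1.2745 shift cm [ -5.91  42.1  -30.77]
turn deg (tool down => minus) -36.46
```

>>> carry_out --pt "0 -0.6 3.51 -2.56 0" --pt "0 -0.6 3.51 -2.56 0" --pt "0 -0.6 3.51 -2.56 0" --pt "0 -0.6 3.51 -2.56 0" --pt "0 -0.6 3.51 -2.56 0" --pt "0 -0.6 3.51 -2.56 0" --pt "0 -0.5 3.51 -2.56 0" --pt "0 -0.5 3.51 -2.56 0" --pt "0 -0.5 3.51 -2.56 0" --pt "0 -0.5 3.51 -2.56 0" --pt "0 0 3.51 -2.56 0" --pt "0 0 3.51 -2.56 0" --pt "0 0 0 0 -7.3" --pt "0 0 0 0 -7.3" --pt "0 0 0 0 -7.3" --pt "0 0 0 0 -7.3" --pt "0 0 0 0 -7.3" --pt "0 0 0 0 0" --pt "0 0 0 0 0"

```text
time: 10.65
tool_pos: [0.422, 0.2807, 0.2573]
ee_rot: [0.249, 1.569, 0.587]
wrist_force: [-0.5, 0.0, 0.8]
width: 0.0945
```

```bash
cat > lo.py <<'E'
from h import *
def sub(I,x0,x1,y0,y1,f): return big(f(I[y0:y1,x0:x1]))+[x0,y0]
def loupe(s,L0,H0,zl=.016,zh=.018,m=32):
    I=s['image'].astype(int);u,v=proj(s,L0)[0].astype(int)
    l=sub(I,u-m,u+m,v-m,v+m,lambda i:(i.min(2)>110)&(i.max(2)-i.min(2)<60));c,r=cv2.minEnclosingCircle(l.astype(np.float32));L=onplane(s,[c],z=zl)[0]
    u,v=proj(s,H0)[0].astype(int);k=int(m*1.3);h=sub(I,u-k,u+k,max(v-k,0),v+k,lambda i:i.max(2)<60);w=onplane(s,h,z=zh)*1000
    q=cv2.minAreaRect(w[:,:2].astype(np.float32));print('lens px',c,r,'world',L.round(4),'handle',q)
E
python3 - <<'E'
from lo import *
from bench import robot
o=robot.get_obs();plan(o,[.4213,.2809,.06],.340+np.pi/2);s=robot.snapshot('wrist');pickle.dump(s,open('w6.pkl','wb'))
loupe(s,[.4835,.303,.016],[.403,.2744,.018])
E
```

```text
tcp [0.422  0.2807 0.2573] tool y yaw 1.9084 shift cm [19.73  0.03 -0.1 ]
turn deg (tool down => minus) -0.13
lens px (316.79998779296875, 218.0) 20.421669006347656 world [0.4842 0.3025 0.016 ] handle ((402.6334533691406, 273.58306884765625), (89.458984375, 15.605851173400879), 19.66509437561035)
```

>>> carry_out --pt "0 4.8 0 0 0" --pt "0 4.8 0 0 0" --pt "0 4.8 0 0 0" --pt "0 4.8 0 0 0" --pt "0 3.0 0 0 0" --pt "0 2.0 0 0 0" --pt "0 1.0 0 0 0" --pt "0 0 0 0 0" --pt "0 0 0 0 0"

```text
time: 11.6
tool_pos: [0.423, 0.2806, 0.0055]
ee_rot: [0.176, 1.569, 0.515]
wrist_force: [-0.4, -0.0, 0.3]
width: 0.094
```

>>> carry_out --pt "0 0.3 0 0 0" --pt "1 0 0 0 0" --pt "1 0 0 0 0" --pt "1 0 0 0 0" --pt "1 0 0 0 0" --pt "1 0 0 0 0" --pt "1 0 0 0 0" --pt "1 0 0 0 0" --pt "1 0 0 0 0" --pt "1 0 0 0 0" --pt "1 0 0 0 0" --pt "1 0 0 0 0" --pt "1 0 0 0 0"

```text
time: 12.9
tool_pos: [0.4221, 0.2801, 0.0012]
ee_rot: [1.273, 1.571, 1.613]
wrist_force: [-0.5, 0.1, -0.1]
width: 0.0156
```

```bash
cat >> lo.py <<'E'
def avg(robot,n=8,name='wrist'):
    ps=[];s=None
    for i in range(n):
        ps.append(np.array(robot.get_obs()['tool_pos']));s=robot.snapshot(name)
    o=robot.get_obs();o['tool_pos']=np.mean(ps,0);return o,s
E
python3 - <<'E'
from lo import *
from bench import robot
o,s=avg(robot);pickle.dump(s,open('w7.pkl','wb'));R,t=tool(o);print(t.round(4),R.round(3))
P=s['pose'];print('cam',((P[:3,3]-t)@R).round(4))
print(proj(s,[[.484,.3025,.016],[.452,.292,.02],[.40,.273,.02]]).round(0))
I=s['image'].astype(int);u,v=proj(s,[.484,.3025,.016])[0].astype(int)
l=sub(I,u-60,u+60,v-60,v+60,lambda i:(i.min(2)>110)&(i.max(2)-i.min(2)<60));print(cv2.minEnclosingCircle(l.astype(np.float32)),cv2.contourArea(l.astype(np.float32)))
E
```

```text
[0.4221 0.2801 0.0012] [[ 0.    -0.333  0.943]
 [ 0.     0.943  0.333]
 [-1.     0.     0.   ]]
cam [-1.806e-01 -1.000e-04 -7.620e-02]
[[318. 360.]
 [319. 313.]
 [318. 216.]]
((320.0, 376.297607421875), 36.22154235839844) 2260.0
```

>>> carry_out --pt "1 -1.0 0 0 0" --pt "1 -2.0 0 0 0" --pt "1 -3.0 0 0 0" --pt "1 0 0 0 0" --pt "1 0 0 0 0"

```text
time: 13.8
tool_pos: [0.4226, 0.2802, 0.0621]
ee_rot: [0.102, 1.569, 0.441]
wrist_force: [-0.4, -0.9, -1.3]
width: 0.0157
```

```bash
python3 - <<'E'
from lo import *
from bench import robot
o,s=avg(robot);pickle.dump(s,open('w8.pkl','wb'));R,t=tool(o);print(t.round(4),o['width'],np.round(o['wrist_force'],2),np.round(o['wrist_torque'],3))
a=pickle.load(open('w7.pkl','rb'))
for n,q in(('on desk',a),('lifted',s)):
    I=q['image'].astype(int);l=sub(I,240,400,150,330,lambda i:(i.min(2)>110)&(i.max(2)-i.min(2)<60));print(n,cv2.minEnclosingCircle(l.astype(np.float32)),cv2.minAreaRect(l.astype(np.float32)))
cv2.imwrite('pics/w8.png',np.hstack([a['image'][100:400,160:480,::-1],s['image'][100:400,160:480,::-1]]))
E
```

```text
[0.4214 0.2797 0.0602] 0.01563154236403755 [ 0.42  0.34 -0.43] [ 0.079  0.014 -0.029]
on desk ((342.0, 273.0), 44.721458435058594) ((352.3767395019531, 271.7646789550781), (89.27436828613281, 27.33081817626953), 83.21102905273438)
lifted ((342.0, 273.0), 44.721458435058594) ((352.3767395019531, 271.7646789550781), (89.27436828613281, 27.33081817626953), 83.21102905273438)
```

```bash
python3 - <<'E'
from lo import *
a=pickle.load(open('w7.pkl','rb'));b=pickle.load(open('w8.pkl','rb'))
for q in(a,b):
    I=q['image'][60:230,296:342].astype(int);m=I.max(2)<60;r=np.where(m.sum(1)>8)[0]+60
    print(r.min(),r.max(),[(int(k),int(m[k-60].sum()),round(float(np.where(m[k-60])[0].mean()+296),1)) for k in (r.min()+5,r.min()+25,r.min()+45)])
d=np.abs(a['image'][:,296:342].astype(int)-b['image'][:,296:342]).max(2).mean(1);print(d[80:400:10].round())
E
```

```text
130 229 [(135, 33, 316.0), (155, 33, 316.0), (175, 32, 316.5)]
130 229 [(135, 33, 317.0), (155, 32, 316.5), (175, 32, 316.5)]
[10.  7.  7.  5. 12. 14. 13. 18. 14.  8.  5. 24. 26. 22. 23.  9.  6.  5.
  5.  5.  8. 11.  8.  5.  3.  7.  6. 14. 22. 21. 12.  5.]
```

The handle is in the same place in the wrist view before and after lifting, so there was no slip or tilt. Now I'll carry the loupe over, high above the post.

>>> carry_out --pt "1 -2 0 0 0" --pt "1 -3 0 0 0" --pt "1 -3 0 0 0" --pt "1 -3 0 0 0" --pt "1 -3 -1.2 -0.26 0" --pt "1 0 -2.2 -0.26 0" --pt "1 0 -3 -0.26 0" --pt "1 0 -3 -0.26 0" --pt "1 0 -3 -0.26 0" --pt "1 0 -3 -0.26 0" --pt "1 0 -3 -0.26 0" --pt "1 0 -3 -0.26 0" --pt "1 0 -3 -0.26 0" --pt "1 0 -3 -0.26 0" --pt "1 0 -3 -0.26 0" --pt "1 0 -3 -0.26 0" --pt "1 0 -2.2 -0.26 0" --pt "1 0 -1.8 -0.26 0" --pt "1 0 0 0 0" --pt "1 0 0 0 0"

```text
time: 16.2
tool_pos: [0.512, -0.0844, 0.2008]
ee_rot: [1.892, 1.569, 2.231]
wrist_force: [-0.7, -0.4, -1.6]
width: 0.0159
```

```bash
python3 - <<'E'
from lo import *
from bench import robot
o,s=avg(robot,5);plan(o,[.5116,-.0851,.1127],.340+np.pi/2);print(o['time'],o['width'])
E
```

```text
tcp [ 0.5121 -0.0839  0.2011] tool y yaw 1.9114 shift cm [ 8.84 -0.1  -0.09]
turn deg (tool down => minus) 0.04
16.45 0.01578055018728513
```

>>> carry_out --pt "1 1.5 -0.1 -0.1 0" --pt "1 2.0 0 0 0" --pt "1 2.0 0 0 0" --pt "1 1.5 0 0 0" --pt "1 1.0 0 0 0" --pt "1 0.8 0 0 0" --pt "1 0 0 0 0" --pt "1 0 0 0 0" --pt "1 0 0 0 0"

```text
time: 17.35
tool_pos: [0.5123, -0.0862, 0.1143]
ee_rot: [-0.576, 1.569, -0.237]
wrist_force: [0.9, -1.0, -1.7]
width: 0.016
```

```bash
python3 - <<'E'
from lo import *
from bench import robot
o,s=avg(robot,5);plan(o,[.5116,-.0851,.1127],.340+np.pi/2);c=robot.snapshot('scene');t=robot.snapshot('top');pickle.dump((s,c,t),open('fin.pkl','wb'))
f=lambda q,x,y,w,h,k:cv2.resize(q['image'][y:y+h,x:x+w,::-1],None,fx=k,fy=k,interpolation=cv2.INTER_CUBIC)
A=f(c,285,170,95,115,4.2);B=f(t,285,170,95,90,4.2);O=np.zeros((580,800,3),np.uint8);O[:A.shape[0],:A.shape[1]]=A;O[:B.shape[0],400:400+B.shape[1]]=B
cv2.imwrite('pics/fin.png',O)
print('scene pred lens',(proj(c,[.5738,-.0631,.1225])-[285,170])*4.2,'pointer',(proj(c,[.6435,-.0187,.1225])-[285,170])*4.2);print('top lens',(proj(t,[.5738,-.0631,.1225])-[285,170])*4.2+[400,0])
E
```

```text
tcp [ 0.5122 -0.0862  0.1141] tool y yaw 1.91 shift cm [ 0.14  0.12 -0.02]
turn deg (tool down => minus) -0.04
scene pred lens [[243.72932292 231.00715332]] pointer [[238.81460658 133.16332437]]
top lens [[645.9385052  193.91896966]]
```

View pics/fin.png

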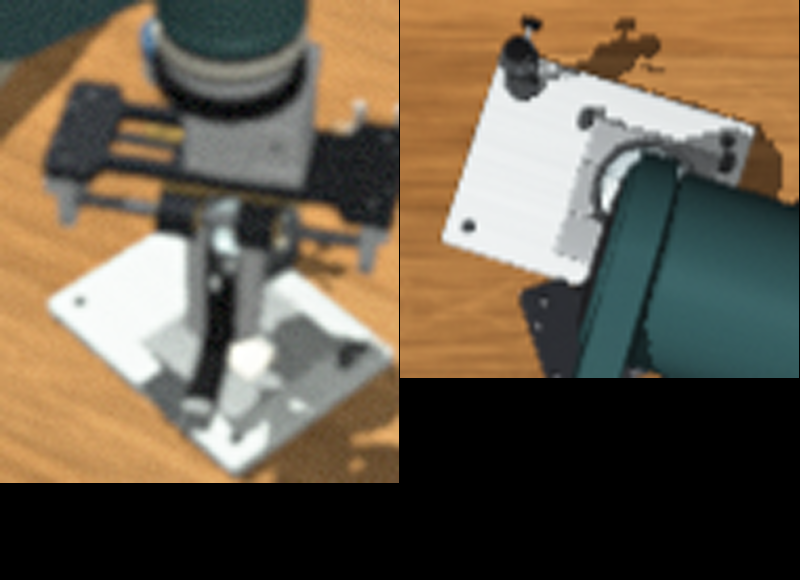

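The final picture shows the frame flat and the post untouched. The visible rim is at (595,195) left and (650,142) top, within 1–2 mm of the prediction for a lens centred on the tag. I'll make the last small correction.

>>> carry_out --pt "1 0.1 0.1 0 0" --pt "1 0 0 0 0" --pt "1 0 0 0 0" --pt "1 0 0 0 0" --pt "1 0 0 0 0" --pt "1 0 0 0 0"

```text
time: 18.3
tool_pos: [0.5113, -0.0851, 0.1122]
ee_rot: [0.514, 1.571, 0.853]
wrist_force: [0.2, 0.7, -0.7]
width: 0.0157
```

```bash
python3 - <<'E'
from lo import *
from bench import robot
o,q=avg(robot,6);plan(o,[.5116,-.0851,.1127],.340+np.pi/2);print(o['time'],o['width'],np.abs(o['qvel']).max(),np.round(o['wrist_force'],1))
a=pickle.load(open('w7.pkl','rb'))
for s in(a,q):
    I=s['image'][60:230,296:342].astype(int);m=I.max(2)<60;r=np.where(m.sum(1)>8)[0]+60;print(r.min(),[(int(m[k-60].sum()),round(float(np.where(m[k-60])[0].mean()+296),1)) for k in(140,160)])
t=robot.snapshot('top');I=cv2.GaussianBlur(t['image'],(0,0),.6).astype(int)
u,v=proj(t,[.5738,-.0631,.1335])[0];print(u,v,'rim R px',401.2*.032/.98)
print('row left:',[(x,int(I[int(round(v)),x].mean())) for x in range(int(u)-18,int(u)-3)]);print('col up:',[(y,int(I[y,int(round(u))].mean())) for y in range(int(v)-18,int(v)-4)])
E
```

```text
tcp [ 0.5113 -0.0851  0.1122] tool y yaw 1.91 shift cm [-0.05 -0.01  0.03]
turn deg (tool down => minus) -0.04
18.6 0.015819045556099653 0.001132565836370077 [-0.2 -0.3 -1.2]
130 [(33, 316.0), (32, 316.5)]
130 [(32, 316.5), (32, 316.5)]
343.805779282535 215.86055683456485 rim R px 13.100408163265307
row left: [(325, 214), (326, 190), (327, 179), (328, 177), (329, 162), (330, 104), (331, 87), (332, 143), (333, 207), (334, 216), (335, 153), (336, 73), (337, 51), (338, 52), (339, 56)]
col up: [(197, 230), (198, 232), (199, 231), (200, 220), (201, 176), (202, 147), (203, 112), (204, 83), (205, 90), (206, 74), (207, 45), (208, 35), (209, 36), (210, 40)]
```

```bash
python3 -c "
from bench import robot
print(robot.close_job())"
```

```text
the job is handed in; nothing more can be done
None
```

I folded the hold-down frame flat, then picked up the loupe by its handle. It is now held level and steady over the tag, and the job is handed in (about 18.6 s on the clock).

- **Frame:** The fingertips reached the stop at 30.4 mm with about 13 N. The wrist view then showed the frame flat and the tag visible in its window.
- **Loupe grip:** I gripped it about 66 mm from the lens centre, with the fingers 15.8 mm apart. The handle looked the same in the wrist view before lifting and at the end, so it had not slipped or tilted.
- **Position:** The tool was within about 0.5 mm of its planned pose and the arm was still. The loupe, post and pointer are clear of each other, and I touched nothing but the frame and the loupe.
- **Height:** The lens middle should be at about 122 mm, and I aimed for 122.5 mm. My readings of the pointer ranged from 120.7 to 123.2 mm, and I relied on the wrist-camera ones.
- **Disagreements:** The fixed scene camera disagreed with the other cameras by 4 to 11 mm, so I did not use it for position. The last top view put the rim's left edge about 1 pixel (1–2 mm) from where it should be; the far edge matched. That is about the calibration limit.
- **Not checked:** In the final pose the gripper mostly hid the lens from the wrist and scene cameras. Centring rests on the grip geometry and the part of the rim visible from above.

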